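Free the sagging bolt of the parts cage and hold its gate ajar

TASK

The barrel bolt of the small parts cage has sagged, and its hooked nose has dropped behind the bent-up lip of the keeper: grip the bolt's upright handle, lift the nose over the lip while pulling, and draw the bolt right back with the gate still shut. Then, by the same handle, pull the spring-closed gate ajar towards you, about 20 degrees, and finish while holding it still there by the handle with the bolt drawn back. Leave the loose parts in and beside the cage where they are.

Things in the scene. Friction and masses are not known exactly. Their poses are not given: they have to be found in the camera images.
- cage: Grey steel cage, fixed, 160 deep x 315 wide x 155 mm high, barred roof; origin mid-underside, x to its back, y to its left seen from the robot, z up. Gate, bolt and posts are on its front: post and shut gate faces at x = -80 mm. The right front post (y -125 to -165 mm, carries the keeper) is 175 mm high; the bolt's front guide (y -75) 165 mm; all else but the handle at most 155 mm
- handle: The bolt's upright handle, a round steel stem 14 mm thick. Origin at the grip point on its axis, 21 mm below its top, about 195 mm above the worktop; free all round for 25 mm below the origin. It moves with the bolt; z axis up along the stem, y axis along the bolt rod, the way the bolt is drawn (to the cage's left)
- barrel (a joint): Rocking of the barrel that carries the bolt, rad: 0 = sagged on its stop by its weight (rod droops 0.06 rad to the right), grows as the handle is lifted, stop 0.16. Pivot on the gate, 115 mm left of the shot handle, 140 mm up; axis square to the gate. The nose clears the lip above 0.07 (handle 8 mm up); in the keeper a bridge stops it at 0.14 (handle 16 mm up)
- bolt (a joint): Draw of the bolt in its barrel, m: 0 = shot into the keeper, 0.050 = drawn right back (stop); about 1 to 2 N of friction. With the nose sagged the lip stops it at about 0.003; the nose is past the lip from 0.020 on and may sink again there
- gate (a joint): Swing of the gate about its upright hinge at its left edge, in rad: 0 = shut (stop), grows as its right edge comes towards the robot, stop at 0.9. A spring shuts it: 0.15 N m at 0, rising 0.6 N m per rad. The bolt locks it until the nose is out of the keeper
- hinge_axis (a point): Point on the gate's upright hinge axis, 195 mm above the worktop, in line with the gate's front face
- lip_top (a point): Middle of the top edge of the keeper's bent-up lip, 28 mm wide and 3 mm thick, fixed to the cage's right front post
- box_white: Small white carton 50 x 75 x 42 mm lying loose in the cage; origin at the centre of its underside
- gauge: Pressure gauge 78 x 55 x 24 mm lying loose in the cage; origin at the centre of its underside
- bushing: Turned steel bushing 50 mm wide, 46 mm high, standing loose to the right of the cage; origin at the centre of its underside
- coupler: Quick air coupler 25 x 72 x 24 mm lying loose in front of the cage's right end; origin at the centre of its underside
- bearing: Ball bearing 47 mm wide, 14 mm high, lying loose to the left of the cage; origin at the centre of its underside

How it is judged:
On the way:
1. the bolt's nose has been lifted over the lip and the bolt drawn right back (at least 40 of 50 mm) with the gate still shut (value of joint bolt above 0.04 m and value of joint gate below 0.1 rad), for 0.1 s.
At the end, for the whole second after the job is handed in: The gate stands still, 0.21 to 0.52 rad (12 to 30 degrees) open, the bolt is drawn back at least 35 of its 50 mm, and the fingers hold the bolt's handle (contact over 1 N) (value of joint gate between 0.21 and 0.52 rad and value of joint bolt above 0.035 m and contact force between the fingers and handle above 1 N and velocity of joint gate between -0.05 and 0.05 rad/s); the arm keeps its last pose, push and grip.
It fails at once if a loose part in or beside the cage is shifted more than 30 mm (distance of any of box_white, gauge, bushing, coupler, bearing from where it was at the start of the episode above 0.03 m).
It fails at once if the gate is flung wide open (more than 0.75 rad) (value of joint gate above 0.75 rad).
It also fails if it takes over 32 s, if anything falls off the work surface, if the arm or the gripper's body presses on something with over 40 N, if the wrist force passes 120 N, or if a joint passes its speed limit or range.

ROBOT

A 6-joint arm with a two-finger parallel gripper is mounted at the origin on a cart in front of the work surface, level with it; the furniture and walls round the work are solid. World frame = base frame: x ahead of the robot, y to its left, z up, the work surface at z = 0. Lengths are in m, angles in rad, forces in N, time in s.
With the tool pointing down it reaches from about 0.4 to 0.825 m from the base axis. Payload 7 kg.
Tool frame: the origin (TCP) lies at the very end of the fingers, on their centre line; the grasp point (between the pads) lies 19 mm behind it (grip_depth is the distance from the TCP to the grasp point, in m); z points along the fingers, y is the direction in which the jaws open and shut (so a half turn about z gives the same grasp; the last joint's range is limited). The gripper opens to 88 mm and grips with 3 to 60 N. Pads are 19 mm wide; open, the fingers measure 130 mm over their backs; the gripper's body (78 mm by 193 mm) begins 47 mm behind the grasp point.
Start: joints at [-0.906, 0.359, 0.012, 0, -1.224, -0.288], TCP at [0.248, -0.628, 0.227] pointing down, gripper open.
Joint ranges: [-3.07, 3.07], [-1.43, 2.12], [-1.02, 1.25], [-3.03, 1.67], [-3.05, -0], [-3.03, 3.03]. Speed limits (rad/s): [2.39, 2.39, 3.01, 3.14, 3.14, 3.14].

INTERFACE

Orientations are given as [roll, pitch, yaw] about the fixed x, y, z axes, in that order (R = Rz(yaw) Ry(pitch) Rx(roll)).
In Python, from station import get_state, grab_frame, get_calibration, job_done, grip_depth gives the robot as it stands. The module is installed in compiled form; this text tells all that it offers.
- The arm moves only by the shell command python3 -m crank 'ROWS' [FORCE]. ROWS is JSON, a list of rows, each an object with "turn": the turn, a rotation vector about the tool's x, y, z each as a share of 2 pi rad, from -1 to 1, a list of three; "slide": the shift along the tool's x, y, z each as a share of 0.5 m, from -1 to 1, a list of three; "fingers": the opening, from -1 (shut) to 1 (fully open). A call has 1 to 5 rows; each row is the pose to reach, as a shift and turn from the pose commanded when the call began, along the tool's axes at that moment, turning the shorter way round; what a row does not reach only later rows make up. A row lasts 1/12 s, in which the tool goes at most 41.7 mm and 7.16 degrees, less where a joint would pass 70% of its speed; a pose out of reach is approached as far as the arm can. A call with a number of a shift or a turn outside -1 to 1 is refused whole. A call with a gripper value outside its range is refused whole. The fingers move at their own pace and stop on an object; FORCE is the grip in N (left out, the last holds). Time passes only in rows, so rows that repeat a pose let the fingers close. It gives the time, the measured TCP pose, the force and the opening at its end, in the units of the state.
- get_state(): the state, without advancing time (a new reading comes with each control period).
- grab_frame(name): name is "scene" or "top" or "wrist"; returns the picture (420x560x3 uint8, red, green, blue); there is no depth.
- get_calibration(name): a dict with "K" (3x3 intrinsics, pixels), "dist" ([k1, k2, p1, p2, k3] as OpenCV has them; the pictures are not rectified), "pose" (4x4, takes a point from camera to world coordinates). Camera axes: x right, y up, looking along -z (the intrinsics and any distortion apply to the point x, -y, -z); pixel columns grow to the right and rows downward; lengths in m; the calibration is good to about 2 mm. A picture is of the moment at which its call begins: read the wrist's pose just before it. get_calibration takes no time and is no camera call; for the wrist camera it gives the pose at the moment of the call.
- job_done(): hands the job in, once; it reports no verdict.
The state is a dict: "t": time; "q": joint angles; "qd": joint speeds; "joint_efforts": joint torques, N m; "eef_pos": TCP position; "ee_rot": TCP orientation; "force": force on the tool from outside, world axes, zero at the start; "moment": the same for the moment, N m; "width": finger opening in m.
Only numpy, scipy, OpenCV 4.12 (cv2) and the standard library are available. Lean on these libraries where they do the work, as an engineer would, in place of code of your own. Each camera call takes 0.05 s, during which the arm holds its last target.

## Working session

There is one attempt and no reset: what is moved stays moved. The work goes in short steps, Python scripts to look and compute and a shell command to move; the robot and the scene stay as the last step left them, time stands still between calls to the robot, and variables do not carry over. Pictures are saved under pics/ and viewed, and the job is handed in when it is done.

```bash
mkdir -p pics; python3 - <<'E'
from station import *
import cv2
print(get_state(), grip_depth)
for n in ["scene","top","wrist"]:
    c=get_calibration(n); print(n,c)
    cv2.imwrite(f"pics/{n}0.png",grab_frame(n)[:,:,::-1])
E
```

```text
{'t': 0.0, 'q': array([-9.05945979e-01,  3.59395704e-01,  1.10380379e-02, -3.64125963e-04,
       -1.22409081e+00, -2.88135732e-01]), 'qd': array([-1.66333967e-03, -7.70106604e-05, -1.31321412e-03, -2.40299700e-04,
       -9.90802114e-04, -1.45898797e-03]), 'joint_efforts': array([-1.81974327e-03, -5.82704508e+01,  2.93069905e+01,  6.99784756e+00,
        6.94125876e-03, -1.54709483e-04]), 'eef_pos': array([ 0.24812531, -0.6272029 ,  0.2256054 ]), 'ee_rot': array([ 3.13991134e+00, -1.41343264e-04, -2.76500193e+00]), 'force': array([0.4060949 , 0.3104304 , 0.00645124]), 'moment': array([ 0.02099088,  0.02052439, -0.04492118]), 'width': 0.08778074314973516} 0.0188
scene {'K': array([[415.38959236,   0.        , 277.00812277],
       [  0.        , 415.38959236, 214.02395925],
       [  0.        ,   0.        ,   1.        ]]), 'dist': array([-0.0301882,  0.       ,  0.       ,  0.       ,  0.       ]), 'pose': array([[-0.07178482, -0.74119473,  0.66744087,  1.24305324],
       [ 0.99735907, -0.06074593,  0.03980978,  0.00322996],
       [ 0.01103752,  0.66853594,  0.74359792,  0.85624
[... 372 characters left out ...]
0.38086674],
       [-0.99991819,  0.0114323 , -0.00573742, -0.04253166],
       [-0.00300378,  0.22613462,  0.97409143,  1.08782211],
       [ 0.        ,  0.        ,  0.        ,  1.        ]])}
wrist {'K': array([[298.39825985,   0.        , 275.01438934],
       [  0.        , 298.39825985, 208.87415743],
       [  0.        ,   0.        ,   1.        ]]), 'dist': array([-0.05842234,  0.        ,  0.        ,  0.        ,  0.        ]), 'pose': array([[-0.36838997, -0.88877909, -0.27269131,  0.17333085],
       [ 0.92966908, -0.35153619, -0.11017129, -0.65648925],
       [ 0.00205708, -0.29409868,  0.95577285,  0.38371496],
       [ 0.        ,  0.        ,  0.        ,  1.        ]])}
```

View pics/scene0.png

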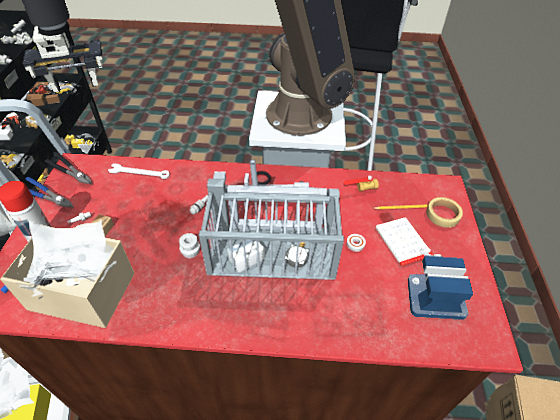

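View pics/top0.png

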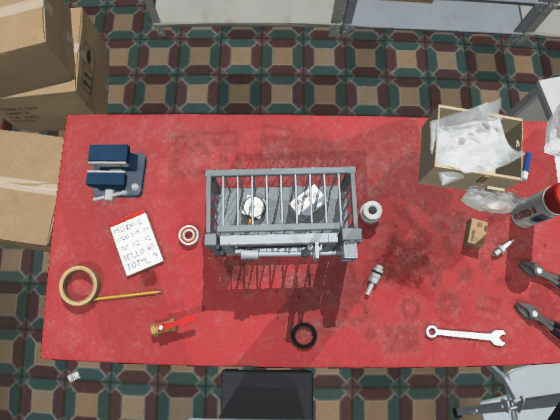

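View pics/wrist0.png

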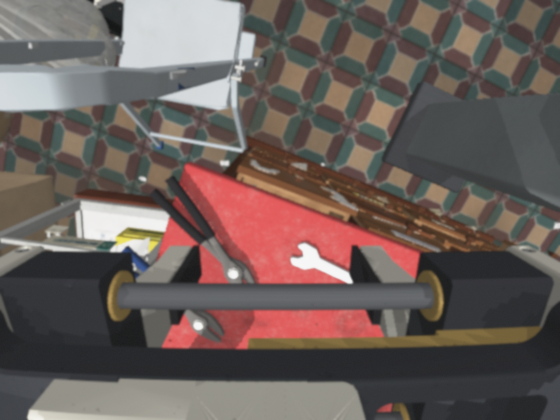

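The scene camera shows the cage from behind, with the handle stem at about (253,172). The top view shows the cage at about (282,210) and the handle near (318,245). I'll enlarge both.

```bash
python3 - <<'E'
import cv2
a=cv2.imread("pics/top0.png")[150:280,190:390]; cv2.imwrite("pics/topz.png",cv2.resize(a,None,fx=4,fy=4,interpolation=cv2.INTER_CUBIC))
a=cv2.imread("pics/scene0.png")[145:285,170:370]; cv2.imwrite("pics/scenez.png",cv2.resize(a,None,fx=4,fy=4,interpolation=cv2.INTER_CUBIC))
E
```

```text
(no output)
```

View pics/topz.png

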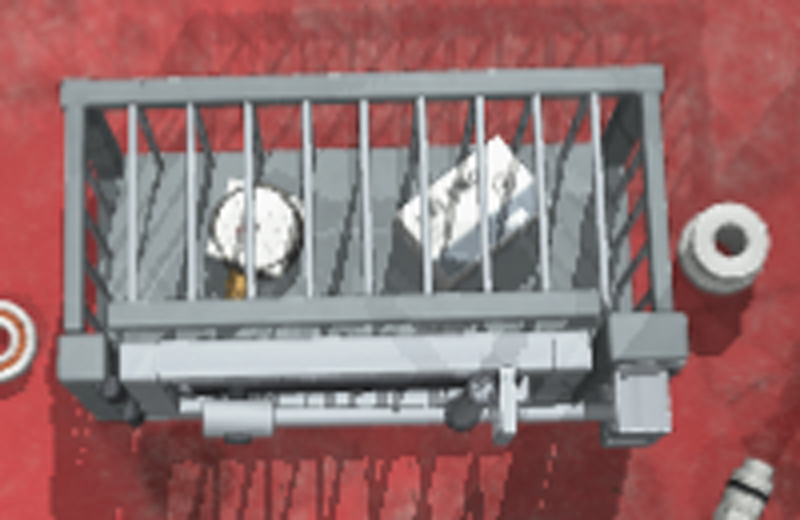

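View pics/scenez.png

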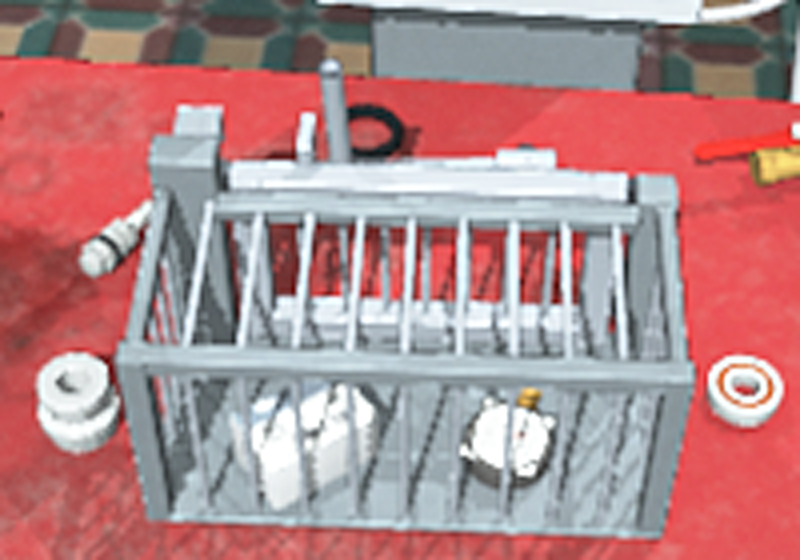

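```bash
cat > h.py <<'E'
import numpy as np, cv2
from station import *
def ray(n,u,v,cal=None):
    c=cal or get_calibration(n)
    p=cv2.undistortPoints(np.array([[[u,v]]],float),c["K"],c["dist"])[0,0]
    P=c["pose"]; d=P[:3,:3]@np.array([p[0],-p[1],-1]); return P[:3,3],d/np.linalg.norm(d)
def plane(n,u,v,z,cal=None):
    o,d=ray(n,u,v,cal); return o+d*(z-o[2])/d[2]
def tri(r1,r2):
    (o1,d1),(o2,d2)=r1,r2
    s=np.linalg.lstsq(np.c_[d1,-d2],o2-o1,rcond=None)[0]
    a,b=o1+s[0]*d1,o2+s[1]*d2; return (a+b)/2,np.linalg.norm(a-b)
def proj(n,X,cal=None):
    c=cal or get_calibration(n); P=c["pose"]; p=P[:3,:3].T@(np.array(X,float)-P[:3,3]); p=p*[1,-1,-1]
    return cv2.projectPoints(p[None],np.zeros(3),np.zeros(3),c["K"],c["dist"])[0].ravel()
E
python3 - <<'E'
from h import *
T=lambda x,y:(190+(x+.5)/4-.5,150+(y+.5)/4-.5)
S=lambda x,y:(170+(x+.5)/4-.5,145+(y+.5)/4-.5)
np.set_printoptions(precision=4,suppress=True)
print("tri top",tri(ray("top",*T(484,386)),ray("scene",*S(331,68))))
print("top@.216",plane("top",*T(484,386),.214),plane("scene",*S(331,66),.216))
print("stem low top@.165",plane("top",*T(460,420),.155), "scene",plane("scene",*S(341,158),.165))
# cage corners z=.155 top view
for n,f,pts in [("top",T,[(62,82),(663,68)]),("scene",S,[(122,350),(692,370)])]:
    for p in pts: print(n,plane(n,*f(*p),.155))
print("post top .175",[plane("top",*T(*p),.175) for p in [(612,318),(688,316),(690,365)]])
print("left post .155",[plane("top",*T(*p),.155) for p in [(60,340),(58,380)]])
E
```

```text
tri top (array([ 0.5102, -0.101 ,  0.2172]), np.float64(0.0018473366450324782))
top@.216 [ 0.5108 -0.1021  0.214 ] [ 0.5071 -0.1005  0.216 ]
stem low top@.165 [ 0.5023 -0.0942  0.155 ] scene [ 0.531  -0.0934  0.165 ]
top [0.6762 0.1126 0.155 ]
top [ 0.6875 -0.2003  0.155 ]
scene [ 0.6803 -0.1977  0.155 ]
scene [0.6692 0.1124 0.155 ]
post top .175 [array([ 0.5511, -0.1682,  0.175 ]), array([ 0.5524, -0.206 ,  0.175 ]), array([ 0.5279, -0.2063,  0.175 ])]
left post .155 [array([0.5402, 0.1072, 0.155 ]), array([0.5198, 0.1073, 0.155 ])]
```

```bash
cat >> h.py <<'E'
from scipy.spatial.transform import Rotation as R
def go(target,rpy):
    s=get_state(); p=s["eef_pos"]; A=R.from_euler("xyz",s["ee_rot"]); B=R.from_euler("xyz",rpy)
    d=A.inv().apply(np.array(target)-p); t=(A.inv()*B).as_rotvec()
    print("dist",np.linalg.norm(d),"slide",np.round(d/.5,4),"turn",np.round(t/2/np.pi,4), "deg",np.degrees(np.linalg.norm(t)))
E
python3 - <<'E'
from h import *
go([.495,-.11,.30],[np.pi,0,-1.537])
E
```

```text
dist 0.5779552725279786 slide [-0.8396  0.7807 -0.1475] turn [ 2.000e-04  1.000e-04 -1.954e-01] deg 70.35221433535244
```

```bash
python3 -m crank '[{"slide":[-0.28,0.26,-0.147],"turn":[0,0,-0.065],"fingers":1},{"slide":[-0.28,0.26,-0.147],"turn":[0,0,-0.065],"fingers":1},{"slide":[-0.28,0.26,-0.147],"turn":[0,0,-0.065],"fingers":1},{"slide":[-0.28,0.26,-0.147],"turn":[0,0,-0.065],"fingers":1},{"slide":[-0.28,0.26,-0.147],"turn":[0,0,-0.065],"fingers":1}]' 40; python3 - <<'E'
from h import *
go([.495,-.11,.30],[np.pi,0,-1.537])
E
```

```text
t: 0.57
eef_pos: [0.3311, -0.4534, 0.3007]
ee_rot: [3.142, 0.0, -2.354]
force: [1.4, -0.2, -0.1]
width: 0.0877
dist 0.38052335830618994 slide [-0.7181  0.2521  0.0014] turn [ 0.    0.   -0.13] deg 46.80076959160759
```

```bash
python3 -m crank '[{"slide":[-0.36,0.126,0],"turn":[0,0,-0.065],"fingers":1},{"slide":[-0.36,0.126,0],"turn":[0,0,-0.065],"fingers":1},{"slide":[-0.36,0.126,0],"turn":[0,0,-0.065],"fingers":1},{"slide":[-0.36,0.126,0],"turn":[0,0,-0.065],"fingers":1},{"slide":[-0.36,0.126,0],"turn":[0,0,-0.065],"fingers":1}]'; python3 - <<'E'
from h import *
go([.495,-.11,.30],[np.pi,0,-1.537])
E
```

```text
t: 0.98
eef_pos: [0.4143, -0.2804, 0.3002]
ee_rot: [-3.141, 0.001, -1.944]
force: [0.7, -1.1, -0.4]
width: 0.0874
dist 0.18857196330717307 slide [-0.3762 -0.0261  0.0008] turn [-0.0001  0.0001 -0.0648] deg 23.315153361779682
```

```bash
python3 -m crank '[{"slide":[-0.376,-0.026,0],"turn":[0,0,-0.065],"fingers":1},{"slide":[-0.376,-0.026,0],"turn":[0,0,-0.065],"fingers":1},{"slide":[-0.376,-0.026,0],"turn":[0,0,-0.065],"fingers":1},{"slide":[-0.376,-0.026,0],"turn":[0,0,-0.065],"fingers":1},{"slide":[-0.376,-0.026,0],"turn":[0,0,-0.065],"fingers":1}]'; python3 -m crank '[{"slide":[0,0,0],"turn":[0,0,0],"fingers":1},{"slide":[0,0,0],"turn":[0,0,0],"fingers":1}]'; python3 - <<'E'
from h import *
import pickle
c=get_calibration("wrist"); f=grab_frame("wrist"); pickle.dump(c,open("w1.pkl","wb"))
cv2.imwrite("pics/w1.png",f[:,:,::-1]); print(c["pose"])
cv2.imwrite("pics/top1.png",grab_frame("top")[:,:,::-1])
E
```

```text
t: 1.4
eef_pos: [0.4959, -0.1101, 0.3]
ee_rot: [-3.141, 0.0, -1.535]
force: [0.8, -0.8, 1.0]
width: 0.0878
t: 1.57
eef_pos: [0.495, -0.1122, 0.2997]
ee_rot: [3.141, -0.0, -1.537]
force: [-1.1, -0.5, -0.4]
width: 0.0876
[[-0.99940767  0.03233057  0.01179136  0.49733239]
 [-0.03437063 -0.9548715  -0.29502386 -0.1917724 ]
 [ 0.00172094 -0.29525439  0.95541713  0.45766694]
 [ 0.          0.          0.          1.        ]]
```

View pics/w1.png

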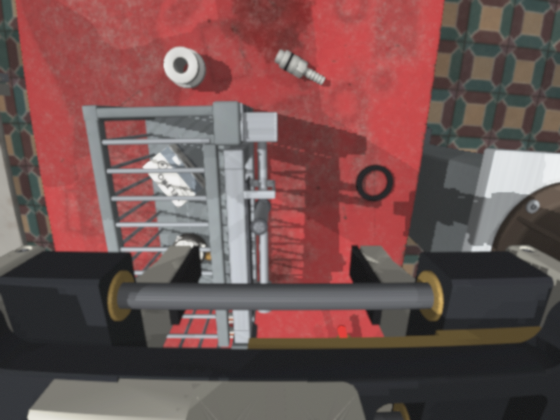

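```bash
python3 - <<'E'
import cv2
a=cv2.imread("pics/w1.png")[85:245,190:340]; cv2.imwrite("pics/w1z.png",cv2.resize(a,None,fx=5,fy=5,interpolation=cv2.INTER_CUBIC)[:600])
a=cv2.imread("pics/w1.png")[195:255,210:310]; cv2.imwrite("pics/w1zz.png",cv2.resize(a,None,fx=8,fy=8,interpolation=cv2.INTER_CUBIC))
E
```

```text
(no output)
```

View pics/w1z.png

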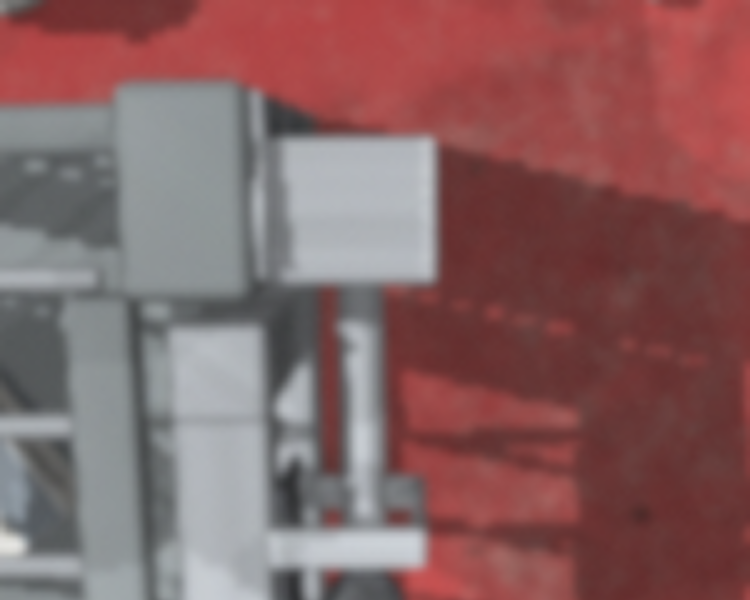

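View pics/w1zz.png

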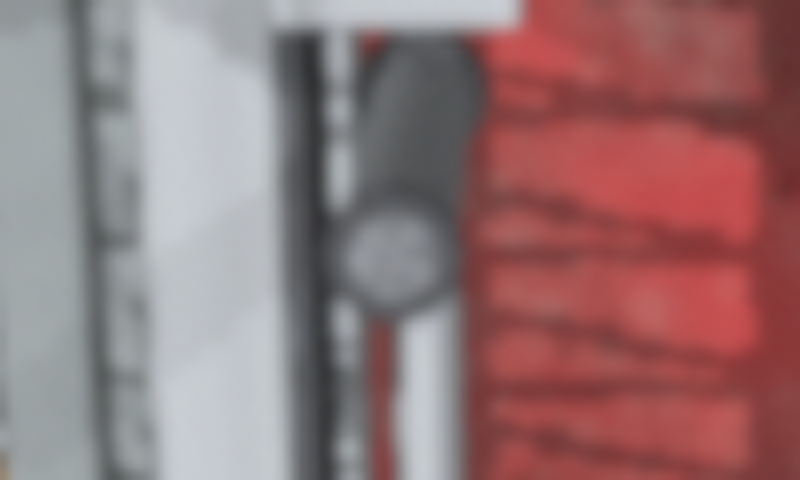

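```bash
python3 - <<'E'
from h import *
import pickle
np.set_printoptions(precision=4,suppress=True)
c=pickle.load(open("w1.pkl","rb"))
Z=lambda x,y:(210+(x+.5)/8-.5,195+(y+.5)/8-.5)
W=lambda x,y:(190+(x+.5)/5-.5,85+(y+.5)/5-.5)
T=lambda x,y:(190+(x+.5)/4-.5,150+(y+.5)/4-.5)
S=lambda x,y:(170+(x+.5)/4-.5,145+(y+.5)/4-.5)
print("handle top",plane("wrist",*Z(397,256),.216,c),"rim L/R",plane("wrist",*Z(335,256),.216,c),plane("wrist",*Z(462,256),.216,c))
print(tri(ray("top",*T(484,386)),ray("wrist",*Z(397,256),c)),tri(ray("scene",*S(331,68)),ray("wrist",*Z(397,256),c)))
print("stem low", plane("wrist",*Z(428,60),.16,c))
print("post corners",plane("wrist",*W(118,85),.175,c),plane("wrist",*W(240,83),.175,c),plane("wrist",*W(248,293),.175,c),plane("wrist",*W(125,298),.175,c))
print("keeper front",plane("wrist",*W(437,137),.165,c),plane("wrist",*W(437,283),.165,c))
print("guide",plane("wrist",*W(425,550),.165,c),plane("wrist",*W(425,527),.165,c))
print("rod",plane("wrist",*Z(435,440),.14,c),plane("wrist",*W(365,330),.14,c))
# hinge in top view dark blobs
print("hinge?",[plane("top",*T(*p),.155) for p in [(108,385),(133,412)]])
E
```

```text
handle top [ 0.5075 -0.1007  0.216 ] rim L/R [ 0.5142 -0.1005  0.216 ] [ 0.5004 -0.1009  0.216 ]
(array([ 0.5085, -0.102 ,  0.2204]), np.float64(0.002601297091964343)) (array([ 0.5075, -0.1004,  0.2149]), np.float64(0.0001449750991749618))
stem low [ 0.5063 -0.1068  0.16  ]
post corners [ 0.5529 -0.2036  0.175 ] [ 0.5309 -0.2046  0.175 ] [ 0.5294 -0.1673  0.175 ] [ 0.5524 -0.1657  0.175 ]
keeper front [ 0.4951 -0.1965  0.165 ] [ 0.4942 -0.1696  0.165 ]
guide [ 0.4947 -0.1165  0.165 ] [ 0.4948 -0.1213  0.165 ]
rod [ 0.5046 -0.0437  0.14  ] [ 0.5087 -0.1574  0.14  ]
hinge? [array([0.5177, 0.082 , 0.155 ]), array([0.5043, 0.069 , 0.155 ])]
```

```bash
python3 - <<'E'
from h import *
print(get_state()["eef_pos"],get_state()["ee_rot"])
go([.5078,-.1005,.176],[np.pi,0,-1.537])
E
```

```text
[ 0.49445023 -0.11366095  0.29989526] [ 3.14107752e+00 -5.10999960e-05 -1.53947786e+00]
dist 0.12530547707265782 slide [-0.0255 -0.0276  0.2478] turn [ 0.0001 -0.     -0.0004] deg 0.14503660341739433
```

```bash
python3 -m crank '[{"slide":[-0.024,-0.026,0.05],"turn":[0,0,0],"fingers":1},{"slide":[-0.024,-0.026,0.1],"turn":[0,0,0],"fingers":1},{"slide":[-0.024,-0.026,0.16],"turn":[0,0,0],"fingers":1},{"slide":[-0.024,-0.026,0.22],"turn":[0,0,0],"fingers":1},{"slide":[-0.024,-0.026,0.248],"turn":[0,0,0],"fingers":1}]'
python3 -m crank '[{"slide":[0,0,0],"turn":[0,0,0],"fingers":1},{"slide":[0,0,0],"turn":[0,0,0],"fingers":1}]'
python3 - <<'E'
from h import *
f=grab_frame("wrist");cv2.imwrite("pics/w2.png",f[:,:,::-1])
f=grab_frame("scene")[135:255,180:330];cv2.imwrite("pics/s2.png",cv2.resize(f[:,:,::-1],None,fx=5,fy=5,interpolation=cv2.INTER_CUBIC))
s=[get_state() for _ in range(3)][-1];print(s["eef_pos"],s["force"])
E
```

```text
t: 2.08
eef_pos: [0.5049, -0.1023, 0.1726]
ee_rot: [3.137, 0.0, -1.542]
force: [-0.7, 0.6, 0.2]
width: 0.0876
t: 2.25
eef_pos: [0.5069, -0.1022, 0.1761]
ee_rot: [3.14, -0.001, -1.541]
force: [0.2, -0.1, 1.0]
width: 0.0879
[ 0.50821946 -0.1016844   0.17759184] [-0.67598456 -0.65403243 -0.13334776]
```

View pics/w2.png

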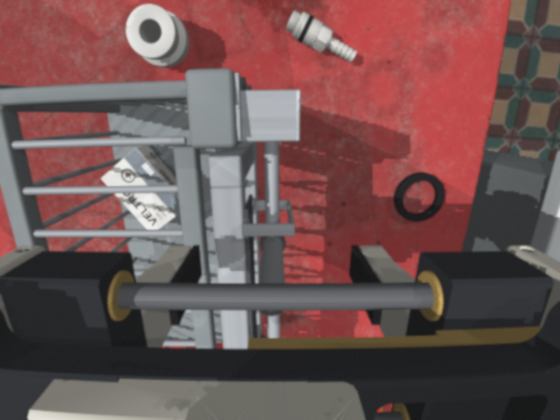

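View pics/s2.png

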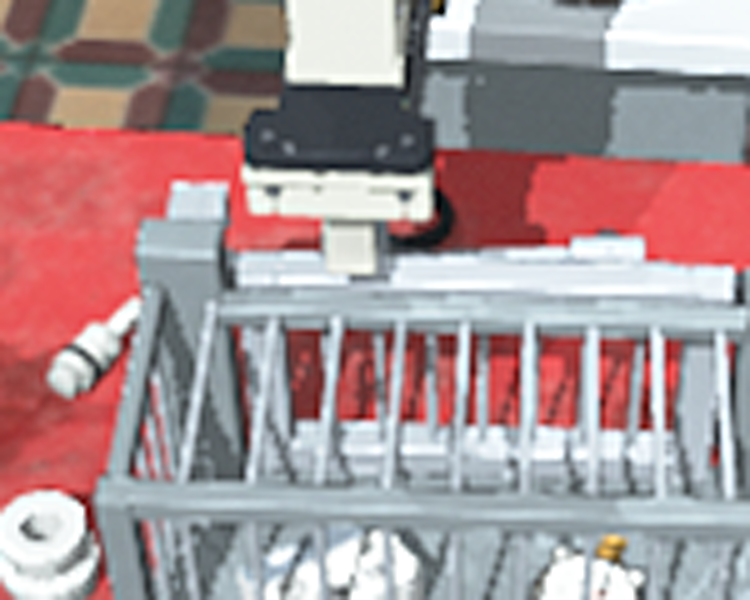

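The wrist picture shows the stem at about (271,270), centred between the fingers (x 200 and 352). The rear finger clears the cage, so I'll close.

```bash
python3 -m crank '[{"slide":[0,0,0],"turn":[0,0,0],"fingers":-1},{"slide":[0,0,0],"turn":[0,0,0],"fingers":-1},{"slide":[0,0,0],"turn":[0,0,0],"fingers":-1},{"slide":[0,0,0],"turn":[0,0,0],"fingers":-1},{"slide":[0,0,0],"turn":[0,0,0],"fingers":-1}]' 45;  python3 -m crank '[{"slide":[0,0,0],"turn":[0,0,0],"fingers":-1},{"slide":[0,0,0],"turn":[0,0,0],"fingers":-1},{"slide":[0,0,0],"turn":[0,0,0],"fingers":-1},{"slide":[0,0,0],"turn":[0,0,0],"fingers":-1}]'
```

```text
t: 2.77
eef_pos: [0.5075, -0.101, 0.1764]
ee_rot: [-3.141, 0.0, -1.539]
force: [0.6, -0.2, 0.0]
width: 0.06
t: 3.1
eef_pos: [0.5074, -0.101, 0.176]
ee_rot: [3.142, -0.0, -1.54]
force: [-0.1, -0.3, -0.0]
width: 0.0329
```

```bash
python3 -m crank '[{"slide":[0,0,0],"turn":[0,0,0],"fingers":-1},{"slide":[0,0,0],"turn":[0,0,0],"fingers":-1},{"slide":[0,0,0],"turn":[0,0,0],"fingers":-1},{"slide":[0,0,0],"turn":[0,0,0],"fingers":-1},{"slide":[0,0,0],"turn":[0,0,0],"fingers":-1}]'
```

```text
t: 3.52
eef_pos: [0.5076, -0.101, 0.1761]
ee_rot: [-3.141, 0.0, -1.54]
force: [-0.0, 0.2, -0.5]
width: 0.013
```

```bash
python3 -m crank '[{"slide":[-0.002,0,-0.005],"turn":[0,0,0],"fingers":-1},{"slide":[-0.005,0,-0.01],"turn":[0,0,0],"fingers":-1},{"slide":[-0.0075,0,-0.015],"turn":[0,0,0],"fingers":-1},{"slide":[-0.01,0,-0.02],"turn":[0,0,0],"fingers":-1},{"slide":[-0.012,0,-0.024],"turn":[0,0,0],"fingers":-1}]';  python3 -m crank '[{"slide":[0,0,0],"turn":[0,0,0],"fingers":-1},{"slide":[0,0,0],"turn":[0,0,0],"fingers":-1}]'; python3 - <<'E'
from h import *
f=grab_frame("wrist");cv2.imwrite("pics/w3.png",f[:,:,::-1])
s=get_state();print(s["eef_pos"],s["force"],s["width"])
E
```

```text
t: 3.93
eef_pos: [0.5065, -0.0947, 0.1876]
ee_rot: [3.14, 0.0, -1.54]
force: [0.1, 0.6, -10.9]
width: 0.0131
t: 4.1
eef_pos: [0.507, -0.0948, 0.1879]
ee_rot: [3.141, 0.0, -1.539]
force: [0.6, 1.4, -9.5]
width: 0.0128
[ 0.50707865 -0.09490794  0.18793739] [ 0.04348484  0.35696111 -9.0811102 ] 0.013223581604823034
```

View pics/w3.png

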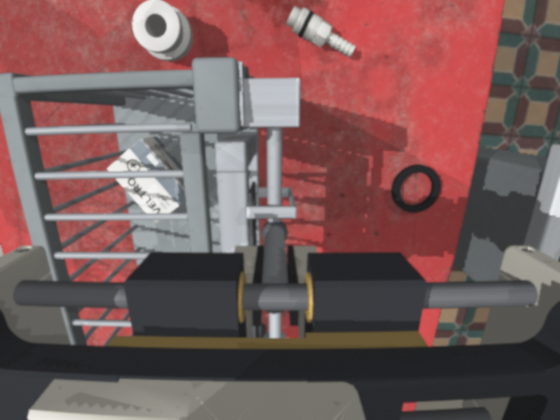

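The stem is between the pads and the arm carries a steady 9 to 10 N. Next I'll draw the bolt.

```bash
python3 -m crank '[{"slide":[-0.006,0,0],"turn":[0,0,0],"fingers":-1},{"slide":[-0.014,0,0],"turn":[0,0,0],"fingers":-1},{"slide":[-0.024,0,0],"turn":[0,0,0],"fingers":-1},{"slide":[-0.034,0,0],"turn":[0,0,0],"fingers":-1},{"slide":[-0.044,0,0],"turn":[0,0,0],"fingers":-1}]'; python3 - <<'E'
from h import *
s=get_state();print(s["eef_pos"],s["force"],s["width"])
f=grab_frame("wrist");cv2.imwrite("pics/w4.png",f[:,:,::-1])
E
```

```text
t: 4.57
eef_pos: [0.5064, -0.0726, 0.188]
ee_rot: [3.141, -0.0, -1.54]
force: [1.3, -1.6, -10.5]
width: 0.0133
[ 0.50635331 -0.07256035  0.18795229] [  1.26809785  -1.61494317 -10.46115806] 0.013289626970521651
```

View pics/w4.png

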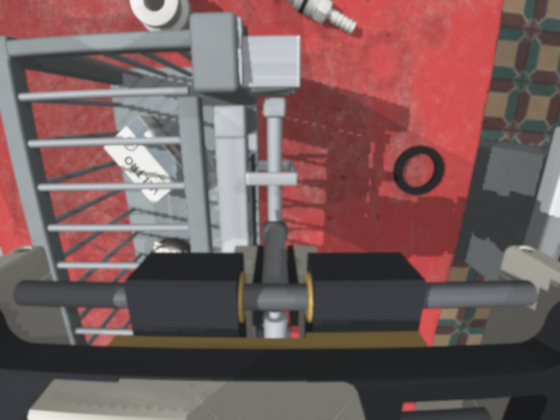

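The nose is now out of the keeper (hook end at about (273,105)), and the drag is only 1.6 N. I'll draw the rest.

```bash
python3 -m crank '[{"slide":[-0.01,0,0.001],"turn":[0,0,0],"fingers":-1},{"slide":[-0.022,0,0.002],"turn":[0,0,0],"fingers":-1},{"slide":[-0.034,0,0.004],"turn":[0,0,0],"fingers":-1},{"slide":[-0.046,0,0.006],"turn":[0,0,0],"fingers":-1},{"slide":[-0.053,0,0.006],"turn":[0,0,0],"fingers":-1}]';  python3 -m crank '[{"slide":[0,0,0],"turn":[0,0,0],"fingers":-1},{"slide":[0,0,0],"turn":[0,0,0],"fingers":-1},{"slide":[0,0,0],"turn":[0,0,0],"fingers":-1}]';python3 - <<'E'
from h import *
f=grab_frame("wrist");cv2.imwrite("pics/w5.png",f[:,:,::-1])
f=grab_frame("top")[140:290,180:380];cv2.imwrite("pics/t5.png",cv2.resize(f[:,:,::-1],None,fx=4,fy=4,interpolation=cv2.INTER_CUBIC))
s=get_state();print(s["eef_pos"],s["force"],s["width"])
E
```

```text
t: 5.03
eef_pos: [0.5063, -0.0459, 0.1857]
ee_rot: [-3.14, -0.0, -1.539]
force: [1.4, -9.3, 0.5]
width: 0.0132
t: 5.28
eef_pos: [0.5061, -0.0464, 0.1855]
ee_rot: [-3.14, 0.0, -1.539]
force: [1.4, -2.3, -2.6]
width: 0.0132
[ 0.50611232 -0.0465414   0.18539511] [ 0.33779778 -1.79580762 -2.46859344] 0.012861300158516517
```

View pics/w5.png

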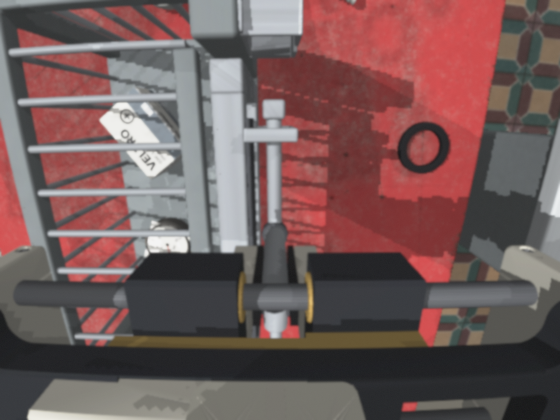

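View pics/t5.png

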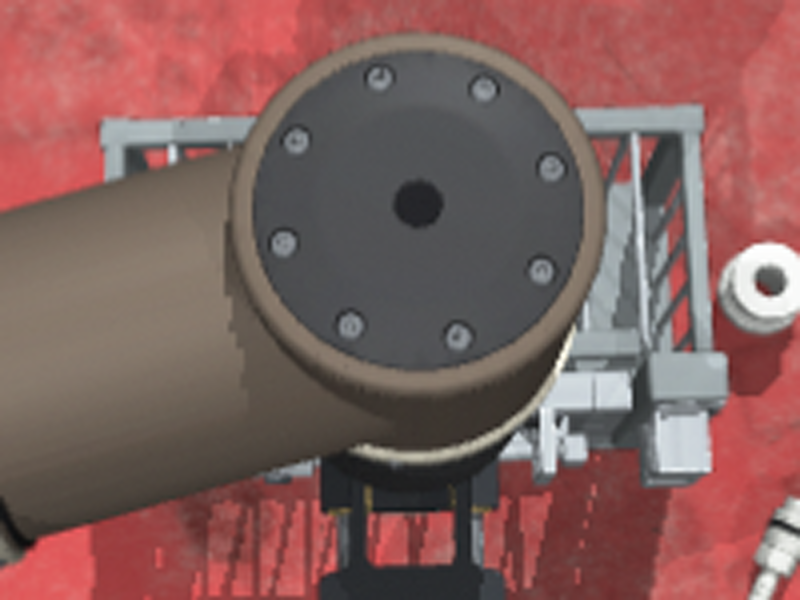

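The bolt came to its stop (about 9 N reaction), with the nose now just right of the guide at (273,105) and the gate still shut. Next I'll swing the gate along its arc.

```bash
python3 -m crank '[{"slide":[-0.0015,0.0086,0],"turn":[0,0,0.0056],"fingers":-1},{"slide":[-0.0032,0.017,0],"turn":[0,0,0.0112],"fingers":-1},{"slide":[-0.0054,0.0254,0],"turn":[0,0,0.0168],"fingers":-1},{"slide":[-0.0076,0.0336,0],"turn":[0,0,0.0224],"fingers":-1},{"slide":[-0.0104,0.0418,0],"turn":[0,0,0.028],"fingers":-1}]';  python3 -m crank '[{"slide":[0,0,0],"turn":[0,0,0],"fingers":-1},{"slide":[0,0,0],"turn":[0,0,0],"fingers":-1}]';python3 - <<'E'
from h import *
f=grab_frame("wrist");cv2.imwrite("pics/w6.png",f[:,:,::-1])
s=get_state();print(s["eef_pos"],s["ee_rot"],s["force"],s["width"])
E
```

```text
t: 5.8
eef_pos: [0.4847, -0.0424, 0.1855]
ee_rot: [-3.141, -0.0, -1.717]
force: [-0.0, -3.2, -0.8]
width: 0.0131
t: 5.97
eef_pos: [0.4848, -0.0424, 0.1855]
ee_rot: [-3.141, -0.0, -1.714]
force: [0.3, -4.4, -0.1]
width: 0.0135
[ 0.48487969 -0.04237649  0.18541945] [-3.14110079e+00 -3.40293771e-04 -1.71415010e+00] [-0.25882408 -3.79167875  0.5714554 ] 0.013186661387274166
```

View pics/w6.png

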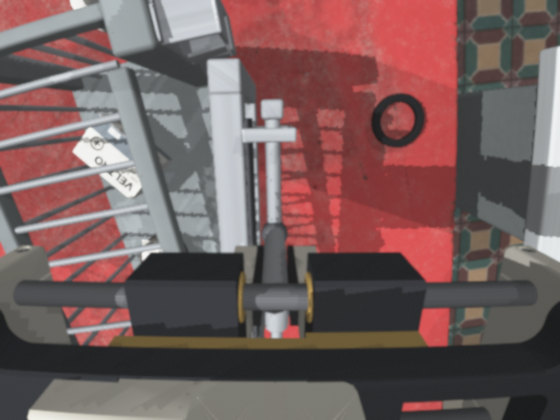

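The gate beam stays upright in the picture (x about 227), so the gate is turning with the tool, now about 10° open. I'll repeat the same arc.

```bash
python3 -m crank '[{"slide":[-0.0015,0.0086,0],"turn":[0,0,0.0056],"fingers":-1},{"slide":[-0.0032,0.017,0],"turn":[0,0,0.0112],"fingers":-1},{"slide":[-0.0052,0.0254,0],"turn":[0,0,0.0168],"fingers":-1},{"slide":[-0.0074,0.0336,0],"turn":[0,0,0.0224],"fingers":-1},{"slide":[-0.01,0.0418,0],"turn":[0,0,0.028],"fingers":-1}]';  python3 -m crank '[{"slide":[0,0,0],"turn":[0,0,0],"fingers":-1},{"slide":[0,0,0],"turn":[0,0,0],"fingers":-1},{"slide":[0,0,0],"turn":[0,0,0],"fingers":-1},{"slide":[0,0,0],"turn":[0,0,0],"fingers":-1}]';python3 - <<'E'
from h import *
s=get_state();print(s["eef_pos"],s["ee_rot"],s["force"],s["width"])
f=grab_frame("wrist");cv2.imwrite("pics/w7.png",f[:,:,::-1])
f=grab_frame("scene")[115:285,160:360];cv2.imwrite("pics/s7.png",cv2.resize(f[:,:,::-1],None,fx=3.5,fy=3.5,interpolation=cv2.INTER_CUBIC))
s=get_state();print(s["eef_pos"],s["ee_rot"],s["force"],s["width"])
E
```

```text
t: 6.43
eef_pos: [0.4646, -0.0348, 0.1854]
ee_rot: [3.142, -0.001, -1.892]
force: [-1.9, -6.8, 1.8]
width: 0.0133
t: 6.77
eef_pos: [0.4645, -0.0348, 0.1853]
ee_rot: [3.141, -0.001, -1.89]
force: [-1.7, -6.5, 2.0]
width: 0.0128
[ 0.46450218 -0.03484872  0.18534212] [ 3.14125326e+00 -1.47870045e-03 -1.89010758e+00] [-1.73984173 -6.48034811  1.95213949] 0.012786058810638793
[ 0.46451242 -0.03487054  0.18532701] [ 3.14122687e+00 -1.50616862e-03 -1.89022000e+00] [-2.30392042 -5.94006962  2.12555282] 0.013690811555777487
```

View pics/w7.png

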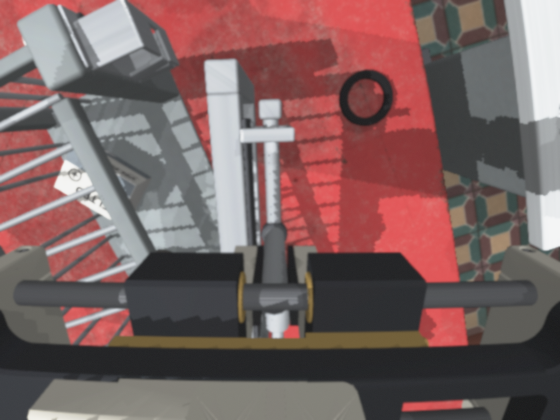

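View pics/s7.png

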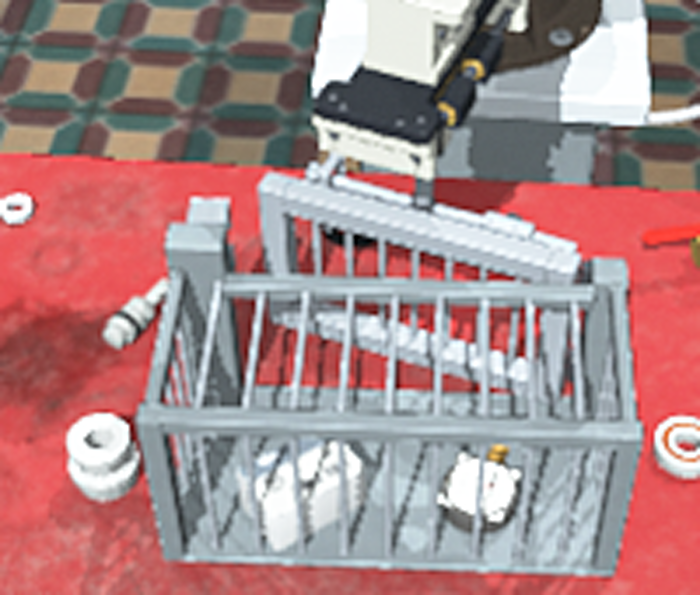

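```bash
python3 - <<'E'
from h import *
c=get_calibration("wrist")
a=plane("wrist",238,62,.155,c);b=plane("wrist",247,245,.155,c);d=b-a
print("gate angle",np.arctan2(d[0],d[1])+.034, get_state()["qd"].round(4))
job_done()
E
```

```text
gate angle 0.3330131339222858 [ 0.0018  0.0004 -0.0011  0.0008 -0.0011 -0.0007]
the job is handed in; nothing more can be done
```

I handed the job in with the bolt drawn back and the gate held open by the handle at about 0.33–0.35 rad (19–20°); no verdict was reported.

- **Lift and draw:** I gripped the stem with the jaws square to the gate and lifted it about 12 mm. I then drew the bolt about 48 mm, until it pushed back with about 9 N at its stop, while the gate was still shut.
- **Opening the gate:** I swung the gate along its hinge arc in two steps, turning the tool with it.
- **Last checks:** The gate beam measured about 0.33 rad open in the wrist picture, and the tool had turned 0.35 rad. The arm was still, the fingers were closed on the stem at 13 mm, and I had set the grip to 45 N. The nose stayed just right of the front guide, as when it was drawn.
- **Loose parts:** By eye, no loose part I could see had moved: the carton, gauge, bushing, coupler and bearing all look as before. I did not measure their positions again.
- **Disagreements:** The cage's sideways position differed by up to about 8 mm between its posts and corners. The hinge position was only estimated. At the end a side load of about 6 N remained on the tool, probably from a small arc error pressing the bolt against its stop.

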